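Pair the clay lids with their jars

ROBOT

A 7-joint arm with a two-finger parallel gripper is mounted at the origin on the work surface. World frame = base frame: x ahead of the robot, y to its left, z up, the work surface at z = 0. Lengths are in m, angles in rad, forces in N, time in s.
With the tool pointing down it reaches from about 0.425 to 0.875 m from the base axis. Payload 4.7 kg.
Tool frame: the origin (TCP) lies on the centre line of the jaws, within the pads' length; the fingertips stand 22 mm ahead of it and the grasp point (between the pads) lies 3 mm ahead of it; z points along the fingers, y is the direction in which the jaws open and shut (so a half turn about z gives the same grasp; the last joint's range is limited). The gripper opens to 87 mm and grips with 3 to 60 N. Pads are 19 mm wide; open, the fingers measure 117 mm over their backs; the gripper's body (75 mm by 190 mm) begins 51 mm behind the grasp point.
Start: joints at [0.014, 0.321, -0.07, 1.45, 0.023, 1.371, -0.057], TCP at [0.65, -0, 0.211] pointing down, gripper open.
Joint ranges: [-2.86, 2.86], [-0.3, 2.09], [-1.38, 1.24], [0.06, 2.45], [-1.56, 4.7], [0.09, 2.05], [-2.69, 2.69]. Speed limits (rad/s): [2.57, 2.57, 3.14, 3.14, 3.14, 3.14, 3.14].

INTERFACE

Orientations are given as a unit quaternion [x, y, z, w].
In Python, from bench import get_state, cams, r gives the robot as it stands.
- The arm moves only by the tool servo_tool, never from a script. Its argument "rows" is a list of rows, each an object of numbers: "tx", "ty", "tz": the shift along the tool's x, y, z in m; "wx", "wy", "wz": the turn, a rotation vector about the tool's x, y, z in rad. In form: [{"tx": .., "ty": .., "tz": .., "wx": .., "wy": .., "wz": ..}, ...]. A call has 1 to 12 rows; each row is the pose to reach, as a shift and turn from the pose commanded when the call began, along the tool's axes at that moment; what a row does not reach only later rows make up. A row lasts 1/8 s, in which the tool goes at most 62.5 mm and 10.7 degrees, less where a joint would pass 70% of its speed; a pose out of reach is approached as far as the arm can. A call with a gripper value outside its range is refused whole. "hand" is the closure in counts, from 0 (fully open) to 255 (shut), set as the call begins (left out, the last holds). The fingers move at their own pace and stop on an object; the grip force is fixed at half the most. Time passes only in rows, so rows that repeat a pose let the fingers close. It gives the time, the measured TCP pose, the force and the opening at its end, in the units of the state.
- get_state(): the state, without advancing time (a new reading comes with each control period).
- cams.camera(name): name is "scene" or "side" or "wrist"; returns the picture (400x640x3 uint8, red, green, blue); there is no depth.
- cams.camera_info(name): a dict with "camera_matrix" (3x3 intrinsics, pixels), "rvec" (rotation vector, rad) and "tvec" (3), from world to camera coordinates, as OpenCV has them; the wrist camera has in their place "hand_eye" (4x4, takes a point from camera to tool coordinates, whose origin is the TCP and whose axes are the flange's). Camera axes: x right, y down, z forward; pixel columns grow to the right and rows downward; lengths in m; the calibration is good to about 2 mm. A picture is of the moment at which its call begins: read the wrist's pose just before it. camera_info takes no time and is no camera call.
- r.job_done(): hands the job in, once; it reports no verdict.
The state is a dict: "time_s": time; "joint_pos": joint angles; "joint_velocities": joint speeds; "joint_efforts": joint torques, N m; "eef_pos": TCP position; "tool_rot": TCP orientation; "force": force on the tool from outside, world axes, zero at the start; "wrist_torque": the same for the moment, N m; "gripper_width": opening from 0.0 (shut) to 1.0 (fully open).
Only numpy, scipy, OpenCV 4.12 (cv2) and the standard library are available. Lean on these libraries where they do the work, as an engineer would, in place of code of your own. Each camera call takes 0.05 s, during which the arm holds its last target. There are 200 camera calls.

TASK

The jars are ready to go to the kiln with their lids on: take each lid by its knob and set it gently, knob up and fully home, on the jar whose mouth it fits (small round, large round, square and oblong). Let go of every lid, and leave the jars and the two terracotta vases standing where they are.

Things in the scene. Friction and masses are not known exactly. Their poses are not given: they have to be found in the camera images.
- lid_small: the small round lid of brown clay: a disc 66 mm across and 6 mm thick (8 to 14 mm above the origin, low dome up to 19 mm), under it a tapering locating ring 36 mm across at the bottom, 44 mm at the top and 8 mm deep, on top a turned knob to hold it by: a round grip 20 mm across from 30 to 46 mm above the origin, top at 53 mm. Origin: centre of the underside of the locating ring, on which the lid stands at the start; z up through the knob.
- lid_large: the large round lid of brown clay: a disc 100 mm across, built like the small one: locating ring 68 mm across at the bottom, 76 mm at the top, 8 mm deep; disc 8 to 14 mm above the origin, low dome up to 19 mm; knob with a round grip 24 mm across from 30 to 46 mm above the origin, top at 53 mm. Origin: centre of the underside of the ring; z up through the knob.
- lid_square: the square lid of brown clay, 76 by 76 mm: square locating rim beneath, 46 mm wide at the bottom, 54 mm at the top, 8 mm deep; slab 8 to 14 mm above the origin, raised panel and knob foot up to 20 mm; knob with a round grip 22 mm across from 30 to 46 mm above the origin, top at 53 mm. Origin: centre of the underside of the rim; x and y along the sides (any quarter turn fits), z up.
- lid_oblong: the oblong lid of brown clay, 102 mm long (its x) by 68 mm (its y): oblong locating rim beneath, 72 by 38 mm at the bottom, 80 by 46 mm at the top, 8 mm deep; slab 8 to 14 mm above the origin, raised panel and knob foot up to 20 mm; knob with a round grip 22 mm across from 30 to 46 mm above the origin, top at 53 mm. Origin: centre of the underside of the rim; z up.
- jar_small: the small round jar of brown clay, 64 mm high, bellied to 76 mm, open mouth 52 mm across with a rim 66 mm across. Loose. Origin: centre of its underside, z up. When its lid is home, the lid's disc rests on the rim and the lid's origin is 56 mm above the jar's origin.
- jar_large: the large round jar of brown clay, 56 mm high, bellied to 108 mm, open mouth 84 mm across with a rim 100 mm across. Loose. Origin: centre of its underside, z up. Lid home: lid's origin 48 mm above the jar's origin.
- jar_square: the square jar of brown clay slabs, 76 by 76 mm, 60 mm high, open square mouth 62 mm wide. Loose. Origin: centre of its underside, x and y along the sides, z up. Lid home: lid's origin 52 mm above the jar's origin.
- jar_oblong: the oblong jar of brown clay slabs, 102 mm long (its x) by 68 mm (its y), 52 mm high, open mouth 88 by 54 mm. Loose. Origin: centre of its underside, z up. Lid home, the long sides together (either way round): lid's origin 44 mm above the jar's origin.
- vase_a: a small terracotta bottle vase that stands among the jars, 92 mm high, 58 mm across, not to be moved. Loose. Origin: centre of its underside, z up.
- vase_b: the other terracotta bottle vase, 92 mm high, 54 mm across, not to be moved. Loose. Origin: centre of its underside, z up.
Not all that is in view belongs to the job. What is shaped like the lid_small but green or pink is not meant. What is shaped like the lid_oblong but white is not meant.

How it is judged:
By the outcome, as a careful person would: the job done as asked, in the order asked, and still so for the second after the job is handed in, with the robot touching nothing.
It also fails if it takes over 118 s, if anything falls off the work surface, if the arm or the gripper's body presses on something with over 40 N, if the wrist force passes 120 N, or if a joint passes its speed limit or range.

## Working session

There is one attempt and no reset: what is moved stays moved. The work goes in short steps, Python scripts to look and compute and a tool call to move; the robot and the scene stay as the last step left them, time stands still between calls to the robot, and variables do not carry over. Pictures are saved under pics/ and viewed, about 12 in all and at most 16, crops included, and the job is handed in when it is done.

Besides the shell and the picture viewer there is one more tool, called after "Call:" as name([rows], argument=value, ...), one row to a line, values as JSON. servo_tool: Moves the arm, as the interface text tells. Its arguments: {"type":"object","properties":{"rows":{"type":"array"},"hand":{"type":"number"}},"required":["rows"]}

```bash
mkdir -p pics; python3 - <<'E'
from bench import get_state,cams,r
import cv2
for n in ["scene","side","wrist"]:
    cv2.imwrite(f"pics/{n}0.png",cams.camera(n)[:,:,::-1])
    print(n,cams.camera_info(n))
s=get_state();print(s)
E
```

```text
scene {'camera_matrix': array([[473.78161916,   0.        , 323.32137559],
       [  0.        , 473.78161916, 194.82765715],
       [  0.        ,   0.        ,   1.        ]]), 'rvec': array([ 1.80856568,  1.3430906 , -0.7127474 ]), 'tvec': array([-0.13305027, -0.23643062,  1.63826525])}
side {'camera_matrix': array([[432.42460544,   0.        , 321.18239532],
       [  0.        , 432.42460544, 197.77437033],
       [  0.        ,   0.        ,   1.        ]]), 'rvec': array([ 0.06846908, -2.80633511,  1.31122809]), 'tvec': array([0.50991285, 0.03669607, 1.12192648])}
wrist {'camera_matrix': array([[305.84941211,   0.        , 319.9032479 ],
       [  0.        , 305.84941211, 200.20757934],
       [  0.        ,   0.        ,   1.        ]]), 'hand_eye': array([[ 3.20198969e-04, -9.55495075e-01, -2.95006881e-01,
         8.22125520e-02],
       [ 9.99999945e-01,  3.32375189e-04,  8.86791315e-06,
         4.90651228e-04],
       [ 8.95797204e-05, -2.95006868e-01,  9.55495128e-01,
        -1.73067514e-01],
       [ 0.00000000e+00,  0.00000000e+00,  0.00000000e+00,
         1.00000000e+00]])}
{'time_s': 0.15, 'joint_pos': array([ 0.01405111,  0.32166164, -0.07007507,  1.45140266,  0.02258963,
        1.37079705, -0.05686891]), 'joint_velocities': array([-0.00031028, -0.00345944,  0.00079443, -0.00335334, -0.00057642,
       -0.00053497, -0.00282787]), 'joint_efforts': array([ 2.16972071e-04, -4.91794288e+01, -4.04079035e-01, -3.12878716e+01,
       -6.39387709e-02,  4.04033612e-02,  9.90178205e-05]), 'eef_pos': array([ 6.49560738e-01, -1.79846785e-05,  2.10102940e-01]), 'tool_rot': array([ 7.07073609e-01,  7.07139564e-01, -5.51441895e-04, -4.95244641e-04]), 'force': array([ 0.30123504,  0.14474417, -0.2382917 ]), 'wrist_torque': array([ 0.05129186, -0.02512598, -0.04994639]), 'gripper_width': 1.0030639280966223}
```

View pics/scene0.png

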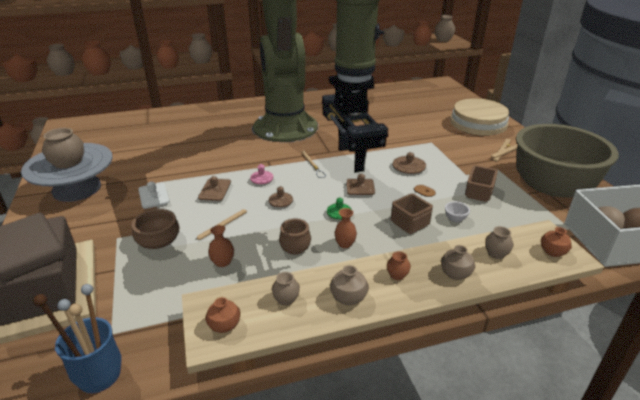

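View pics/side0.png

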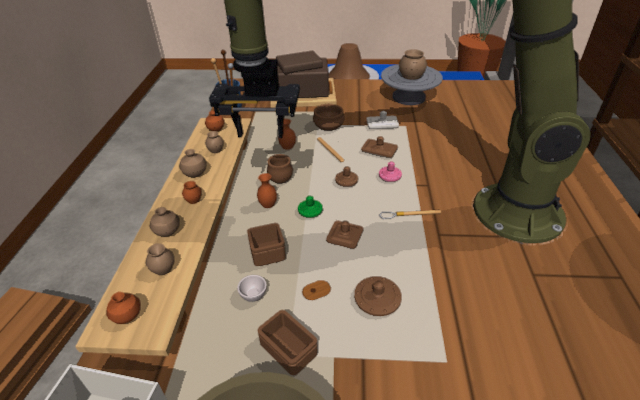

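View pics/wrist0.png

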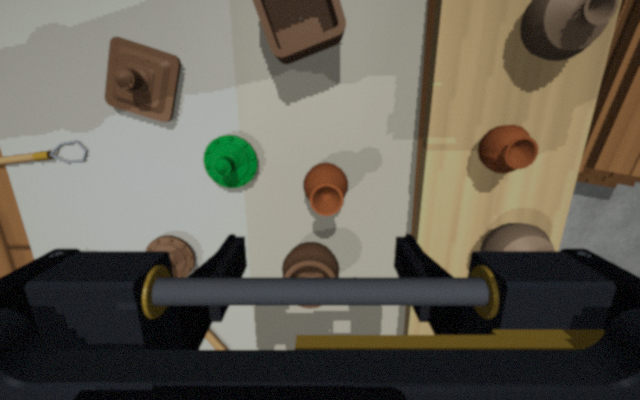

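Brown lids (scene px): oblong (213,187), small (280,197), square (360,185), large (408,163). Pink (261,175), green (338,208) and white (155,193) are decoys. Jars: large (156,229), small (295,236), square (411,213), oblong (482,182); vases at (221,246) and (346,229). Next I get coarse positions from two views.

```bash
cat > h.py <<'E'
import numpy as np,cv2
from scipy.spatial.transform import Rotation as R
from bench import get_state,cams,r
def fixed(n):
    c=cams.camera_info(n);Rm=R.from_rotvec(c['rvec']).as_matrix()
    return c['camera_matrix'],Rm.T,-Rm.T@c['tvec']   # K, cam->world rot, centre
def wrist(s):
    c=cams.camera_info('wrist');H=c['hand_eye'];Rt=R.from_quat(s['tool_rot']).as_matrix()
    return c['camera_matrix'],Rt@H[:3,:3],Rt@H[:3,3]+s['eef_pos']
def rays(cam,px):
    K,Rw,C=cam;p=np.c_[np.atleast_2d(px).astype(float),np.ones(len(np.atleast_2d(px)))]
    return (Rw@np.linalg.solve(K,p.T)).T,C
def onplane(cam,px,z):
    d,C=rays(cam,px);return C+d*((z-C[2])/d[:,2])[:,None]
def proj(cam,P):
    K,Rw,C=cam;q=(np.atleast_2d(P)-C)@Rw@K.T;return q[:,:2]/q[:,2:]
def tri(obs):
    A=np.zeros((3,3));b=np.zeros(3)
    for cam,px in obs:
        d,C=rays(cam,px);d=d[0]/np.linalg.norm(d);M=np.eye(3)-np.outer(d,d);A+=M;b+=M@C
    return np.linalg.solve(A,b)
E
python3 - <<'E'
from h import *
S,D=fixed('scene'),fixed('side')
for n,a,b,z in [("oblL",(213,181),(380,140),.05),("smL",(280,190),(347,170),.05),("sqL",(360,179),(346,227),.05),("lgL",(408,157),(378,285),.05),
 ("lgJ",(156,217),(328,110),.056),("smJ",(295,226),(280,160),.064),("sqJ",(412,202),(267,234),.06),("obJ",(482,172),(288,330),.052),("vA",(219,230),(287,123),.092),("vB",(346,213),(265,179),.092),("green",(338,202),(310,200),.05),("white",(155,188),(383,117),.05)]:
    print(n,tri([(S,a),(D,b)]).round(3),onplane(S,a,z)[0].round(3),onplane(D,b,z)[0].round(3))
E
```

```text
oblL [ 0.346 -0.278  0.036] [ 0.371 -0.278  0.05 ] [ 0.347 -0.258  0.05 ]
smL [ 0.445 -0.115  0.039] [ 0.463 -0.118  0.05 ] [ 0.444 -0.102  0.05 ]
sqL [0.444 0.108 0.033] [0.472 0.097 0.05 ] [0.444 0.125 0.05 ]
lgL [0.375 0.284 0.036] [0.399 0.272 0.05 ] [0.376 0.294 0.05 ]
lgJ [ 0.511 -0.421  0.062] [ 0.502 -0.422  0.056] [ 0.512 -0.431  0.056]
smJ [ 0.634 -0.123  0.063] [ 0.639 -0.122  0.064] [ 0.633 -0.125  0.064]
sqJ [0.625 0.172 0.064] [0.622 0.175 0.06 ] [0.625 0.165 0.06 ]
obJ [0.547 0.416 0.062] [0.535 0.427 0.052] [0.548 0.409 0.052]
vA [ 0.632 -0.289  0.086] [ 0.642 -0.288  0.092] [ 0.629 -0.28   0.092]
vB [ 0.654 -0.007  0.087] [ 0.661 -0.009  0.092] [0.652 0.    0.092]
green [0.538 0.014 0.036] [0.557 0.007 0.05 ] [0.537 0.03  0.05 ]
white [ 0.329 -0.428  0.031] [ 0.362 -0.424  0.05 ] [ 0.331 -0.398  0.05 ]
```

Call:
servo_tool([
  {"tx":-0.03,"ty":-0.01,"tz":-0.01},
  {"tx":-0.09,"ty":-0.03,"tz":-0.02},
  {"tx":-0.15,"ty":-0.05,"tz":-0.03},
  {"tx":-0.21,"ty":-0.07,"tz":-0.04},
  {"tx":-0.26,"ty":-0.09,"tz":-0.04},
  {"tx":-0.31,"ty":-0.11,"tz":-0.04},
  {"tx":-0.36,"ty":-0.13,"tz":-0.04},
  {"tx":-0.41,"ty":-0.145,"tz":-0.04},
  {"tx":-0.45,"ty":-0.15,"tz":-0.04},
  {"tx":-0.47,"ty":-0.15,"tz":-0.04},
  {"tx":-0.47,"ty":-0.15,"tz":-0.04},
  {"tx":-0.47,"ty":-0.15,"tz":-0.04},
])

```text
$.rows[0]: bad value
```

```bash
cat >> h.py <<'E'
import pickle
def snap(k):
    s=get_state();im=cams.camera('wrist');cam=wrist(s)
    cv2.imwrite(f'pics/{k}.png',im[:,:,::-1]);pickle.dump((im,cam,s),open(f'{k}.pkl','wb'))
    print(s['time_s'],s['eef_pos'].round(4),s['tool_rot'].round(4),s['gripper_width']);return im,cam
E
python3 -c "from h import *;snap('w1')"
```

```text
0.15 [ 0.6496 -0.      0.2101] [ 7.071e-01  7.071e-01 -6.000e-04 -5.000e-04] 1.0030639280966223
```

Call:
servo_tool([
  {"tx":0.03},
  {"tx":0.08},
  {"tx":0.13},
  {"tx":0.18},
  {"tx":0.22},
  {"tx":0.24},
  {"tx":0.24},
  {"tx":0.24},
])

```text
$.rows[0]: bad value
```

```bash
python3 -c "from h import *;snap('w2')"
```

```text
0.2 [ 0.6497 -0.      0.2103] [ 7.071e-01  7.071e-01 -4.000e-04 -4.000e-04] 0.9976531719993041
```

Call:
servo_tool([
  {"tx":0.03},
  {"tx":0.08},
  {"tx":0.13},
  {"tx":0.18},
  {"tx":0.22},
  {"tx":0.25},
  {"tx":0.25},
  {"tx":0.25},
])

```text
$.rows[0]: bad value
```

```bash
python3 -c "from h import *;snap('w3')"
```

```text
0.25 [ 0.6498 -0.      0.2105] [ 7.071e-01  7.071e-01 -3.000e-04 -3.000e-04] 0.9972636182413073
```

Call:
servo_tool([
  {"tx":0.03},
  {"tx":0.08},
  {"tx":0.13},
  {"tx":0.18},
  {"tx":0.23},
  {"tx":0.27},
  {"tx":0.29},
  {"tx":0.29},
  {"tx":0.29},
])

```text
$.rows[0]: bad value
```

```bash
python3 -c "
from h import *;snap('w4')
I=[cv2.imread(f'pics/w{k}.png')[:270] for k in (1,2,3,4)]
cv2.imwrite('pics/mont.png',cv2.resize(np.vstack([np.hstack(I[:2]),np.hstack(I[2:])]),(800,338)))"
```

```text
0.3 [ 0.6498 -0.      0.2106] [ 7.071e-01  7.071e-01 -2.000e-04 -2.000e-04] 0.996457082474105
```

View pics/mont.png

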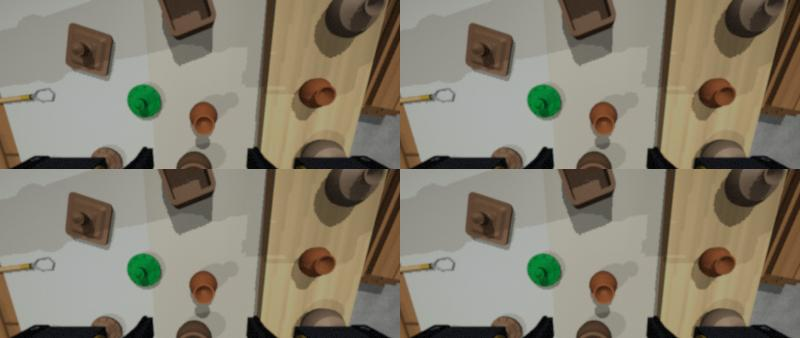

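The montage shows four copies of the start view, because every move was refused. Each row needs all six keys. Pictures viewed: 4.

Call:
servo_tool([
  {"tx":-0.03,"ty":-0.01,"tz":-0.01,"wx":0,"wy":0,"wz":0},
  {"tx":-0.09,"ty":-0.03,"tz":-0.02,"wx":0,"wy":0,"wz":0},
  {"tx":-0.15,"ty":-0.05,"tz":-0.03,"wx":0,"wy":0,"wz":0},
  {"tx":-0.2,"ty":-0.07,"tz":-0.04,"wx":0,"wy":0,"wz":0},
  {"tx":-0.25,"ty":-0.09,"tz":-0.04,"wx":0,"wy":0,"wz":0},
  {"tx":-0.3,"ty":-0.11,"tz":-0.04,"wx":0,"wy":0,"wz":0},
  {"tx":-0.35,"ty":-0.13,"tz":-0.04,"wx":0,"wy":0,"wz":0},
  {"tx":-0.4,"ty":-0.145,"tz":-0.04,"wx":0,"wy":0,"wz":0},
  {"tx":-0.45,"ty":-0.15,"tz":-0.04,"wx":0,"wy":0,"wz":0},
  {"tx":-0.47,"ty":-0.15,"tz":-0.04,"wx":0,"wy":0,"wz":0},
  {"tx":-0.47,"ty":-0.15,"tz":-0.04,"wx":0,"wy":0,"wz":0},
  {"tx":-0.47,"ty":-0.15,"tz":-0.04,"wx":0,"wy":0,"wz":0},
])

```text
time_s: 1.85
eef_pos: [0.5008, -0.4686, 0.2509]
tool_rot: [0.707, 0.708, 0.001, -0.0]
force: [1.5, 0.1, 0.1]
gripper_width: 1.0
```

```bash
python3 -c "from h import *;snap('w1')"
```

```text
1.85 [ 0.5008 -0.4686  0.2509] [ 7.066e-01  7.077e-01  6.000e-04 -3.000e-04] 0.9999154643453578
```

Call:
servo_tool([
  {"tx":0.05,"ty":0,"tz":0,"wx":0,"wy":0,"wz":0},
  {"tx":0.11,"ty":0,"tz":0,"wx":0,"wy":0,"wz":0},
  {"tx":0.17,"ty":0,"tz":0,"wx":0,"wy":0,"wz":0},
  {"tx":0.22,"ty":0,"tz":0,"wx":0,"wy":0,"wz":0},
  {"tx":0.24,"ty":0,"tz":0,"wx":0,"wy":0,"wz":0},
  {"tx":0.24,"ty":0,"tz":0,"wx":0,"wy":0,"wz":0},
  {"tx":0.24,"ty":0,"tz":0,"wx":0,"wy":0,"wz":0},
])

```text
time_s: 2.78
eef_pos: [0.4996, -0.232, 0.2511]
tool_rot: [0.708, 0.706, -0.0, 0.0]
force: [-0.8, 0.3, 0.0]
gripper_width: 1.003
```

```bash
python3 -c "from h import *;snap('w2')"
```

```text
2.775 [ 0.4996 -0.232   0.2511] [ 7.079e-01  7.063e-01 -4.000e-04  5.000e-04] 1.0027049274521969
```

Call:
servo_tool([
  {"tx":0.05,"ty":0,"tz":0,"wx":0,"wy":0,"wz":0},
  {"tx":0.11,"ty":0,"tz":0,"wx":0,"wy":0,"wz":0},
  {"tx":0.17,"ty":0,"tz":0,"wx":0,"wy":0,"wz":0},
  {"tx":0.22,"ty":0,"tz":0,"wx":0,"wy":0,"wz":0},
  {"tx":0.25,"ty":0,"tz":0,"wx":0,"wy":0,"wz":0},
  {"tx":0.25,"ty":0,"tz":0,"wx":0,"wy":0,"wz":0},
  {"tx":0.25,"ty":0,"tz":0,"wx":0,"wy":0,"wz":0},
])

```text
time_s: 3.7
eef_pos: [0.5004, 0.0176, 0.2507]
tool_rot: [0.708, 0.706, -0.0, 0.0]
force: [0.7, -0.4, -0.0]
gripper_width: 1.0
```

```bash
python3 -c "from h import *;snap('w3')"
```

```text
3.7 [0.5004 0.0176 0.2507] [ 7.082e-01  7.060e-01 -4.000e-04  2.000e-04] 0.9999745799880786
```

Call:
servo_tool([
  {"tx":0.05,"ty":0,"tz":0,"wx":0,"wy":0,"wz":0},
  {"tx":0.11,"ty":0,"tz":0,"wx":0,"wy":0,"wz":0},
  {"tx":0.17,"ty":0,"tz":0,"wx":0,"wy":0,"wz":0},
  {"tx":0.22,"ty":0,"tz":0,"wx":0,"wy":0,"wz":0},
  {"tx":0.27,"ty":0,"tz":0,"wx":0,"wy":0,"wz":0},
  {"tx":0.29,"ty":0,"tz":0,"wx":0,"wy":0,"wz":0},
  {"tx":0.29,"ty":0,"tz":0,"wx":0,"wy":0,"wz":0},
  {"tx":0.29,"ty":0,"tz":0,"wx":0,"wy":0,"wz":0},
])

```text
time_s: 4.75
eef_pos: [0.5012, 0.3071, 0.2508]
tool_rot: [0.708, 0.706, -0.001, 0.001]
force: [0.9, 0.7, 0.2]
gripper_width: 1.001
```

```bash
python3 -c "
from h import *;snap('w4')
I=[cv2.imread(f'pics/w{k}.png')[:270,40:620] for k in (1,2,3,4)]
cv2.imwrite('pics/mont.png',cv2.resize(np.vstack([np.hstack(I[:2]),np.hstack(I[2:])]),(800,372),interpolation=cv2.INTER_AREA))"
```

```text
4.75 [0.5012 0.3071 0.2508] [ 7.084e-01  7.058e-01 -5.000e-04  7.000e-04] 1.0008130946159093
```

View pics/mont.png

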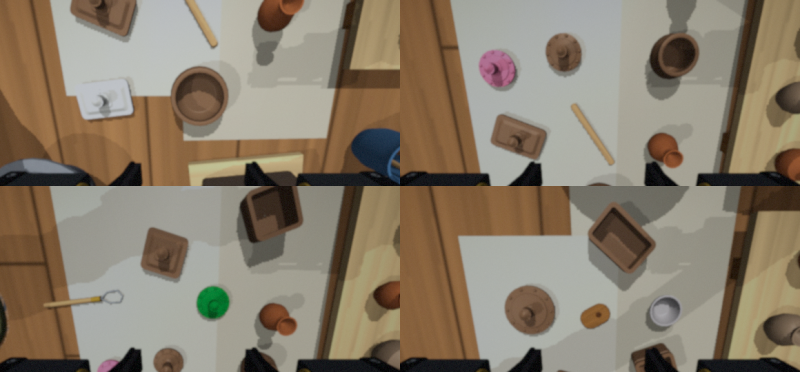

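```bash
cat > m.py <<'E'
from h import *
def brown(im):
    h,s,v=cv2.split(cv2.cvtColor(im,cv2.COLOR_RGB2HSV))
    m=((h<14)|(h>172))&(s>60)&(s<165)&(v>35)&(v<170)
    return cv2.morphologyEx(m.astype(np.uint8)*255,cv2.MORPH_OPEN,np.ones((3,3)))
def crop(k,c,w=45,z=4):
    im=cv2.imread(f'pics/{k}.png');x,y=c;x0=max(0,x-w);y0=max(0,y-w)
    o=cv2.resize(im[y0:y+w,x0:x+w],None,fx=z,fy=z,interpolation=cv2.INTER_CUBIC)
    for i in range(0,2*w,10):
        for q,ofs,ax in((x0,0,0),(y0,0,1)):
            p=(i-q%10)*z
            if 0<=p<2*w*z:
                cv2.putText(o,str(q+i-q%10),(p,10) if ax==0 else (0,p+4),0,.35,(0,255,255),1)
                cv2.line(o,(p,12) if ax==0 else (24,p),(p,18) if ax==0 else (30,p),(0,255,255),1)
    return cv2.copyMakeBorder(o,0,max(0,2*w*z-o.shape[0]),0,max(0,2*w*z-o.shape[1]),cv2.BORDER_CONSTANT)
E
python3 - <<'E'
from m import *
for k in ('w1','w2','w3','w4'):
    im,cam,s=pickle.load(open(k+'.pkl','rb'));m=brown(im);m[235:]=0
    for c in cv2.findContours(m,cv2.RETR_EXTERNAL,cv2.CHAIN_APPROX_NONE)[0]:
        a=cv2.contourArea(c)
        if a<500: continue
        (x,y),_=cv2.minEnclosingCircle(c)
        P=(onplane(cam,c[:,0],.011)[:,:2]*1000).astype(np.float32)
        rc=cv2.minAreaRect(P);e=cv2.fitEllipse(P)
        print(k,int(x),int(y),int(a),'rect',np.round(rc[0],1),np.round(rc[1],1),round(rc[2],1),'ell',np.round(e[0],1),np.round(e[1],1))
C=[crop('w1',(328,138)),crop('w2',(440,78)),crop('w3',(434,40)),crop('w4',(360,75),55,3)]
C=[cv2.resize(c,(300,300)) for c in C]
cv2.imwrite('pics/jars.png',np.vstack([np.hstack(C[:2]),np.hstack(C[2:])]))
E
```

```text
(no output)
```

View pics/jars.png

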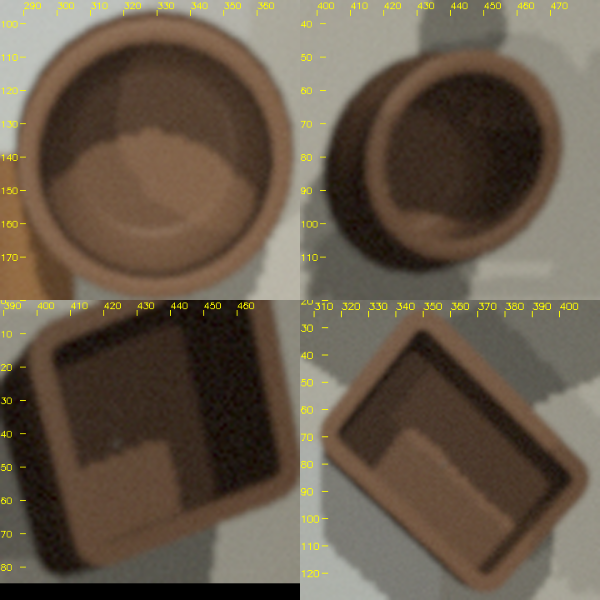

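```bash
python3 - <<'E'
from m import *
im,cam,s=pickle.load(open('w4.pkl','rb'));print(im.shape,im.dtype,im[165,240],cv2.cvtColor(im,cv2.COLOR_RGB2HSV)[165,240],im[:5,:5].mean())
h=cv2.cvtColor(im,cv2.COLOR_RGB2HSV)
for k,c in(('w1',(175,20)),('w2',(270,75)),('w3',(260,110)),('w4',(225,185)),('w4',(120,150))):
    im=pickle.load(open(k+'.pkl','rb'))[0];print(k,c,cv2.cvtColor(im,cv2.COLOR_RGB2HSV)[c[1]-2:c[1]+3,c[0]-2:c[0]+3].reshape(-1,3).mean(0))
m=brown(im);print((m>0).sum())
E
```

```text
(400, 640, 3) uint8 [116  90  69] [ 13 103 116] 88.18666666666667
w1 (175, 20) [ 13.28 109.96 114.24]
w2 (270, 75) [ 12.8  116.52  95.32]
w3 (260, 110) [ 13.16 108.2  113.76]
w4 (225, 185) [ 12.92 110.28 105.76]
w4 (120, 150) [ 14.88 140.48 140.68]
1976
```

```bash
cat >> m.py <<'E'
def lidfit(k,seed,z=.011,win=60):
    im,cam,s=pickle.load(open(k+'.pkl','rb'));h,sa,v=cv2.split(cv2.cvtColor(im,cv2.COLOR_RGB2HSV))
    m=((sa>65)&(h<22)).astype(np.uint8);w=np.zeros_like(m);x,y=seed;w[max(0,y-win):y+win,max(0,x-win):x+win]=1
    m=cv2.morphologyEx(m*w,cv2.MORPH_CLOSE,np.ones((5,5)));m=cv2.morphologyEx(m,cv2.MORPH_OPEN,np.ones((5,5)))
    cs=cv2.findContours(m,cv2.RETR_EXTERNAL,cv2.CHAIN_APPROX_NONE)[0]
    c=max(cs,key=cv2.contourArea)
    P=(onplane(cam,cv2.convexHull(c)[:,0],z)[:,:2]*1000).astype(np.float32)
    rc=cv2.minAreaRect(P);e=cv2.fitEllipse((onplane(cam,c[:,0],z)[:,:2]*1000).astype(np.float32))
    print(k,seed,cv2.boundingRect(c),'rect',np.round(rc[0],1),np.round(rc[1],1),round(rc[2],1),'ell',np.round(e[0],1),np.round(e[1],1))
E
python3 - <<'E'
from m import *
lidfit('w2',(228,197));lidfit('w2',(301,76));lidfit('w3',(278,97));lidfit('w4',(225,180))
W=lambda k:pickle.load(open(k+'.pkl','rb'))[1]
p=lambda x0,y0,q,sc=10/3:np.array(q)/sc+[x0,y0]
print('lgJ',onplane(W('w1'),p(283,93,[(157,157),(22,150),(293,150),(156,277),(156,42)]),.056).round(4)[:,:2].tolist())
print('smJ',onplane(W('w2'),p(395,33,[(464,156),(366,150),(562,150),(470,262),(470,50)])-[90,0],.064).round(4)[:,:2].tolist())
# square: outer rim corners that are in view, px crop, bottom-left and bottom-right, left-top
q=onplane(W('w3'),p(389,0,[(88,265),(298,190),(32,52)]),.06)[:,:2];print('sqJ',q.round(4).tolist())
q=onplane(W('w4'),p(305,20,[(320-300,132),(424-300,18),(588-300,178),(486-300,290)],300/110),.052)[:,:2]
d=np.diff(np.vstack([q,q[:1]]),axis=0);print('obJ',q.mean(0).round(4),np.hypot(*d.T).round(4),np.degrees(np.arctan2(d[:,1],d[:,0])).round(1))
E
```

```text
w2 (228, 197) (173, 167, 78, 63) rect [ 346.7 -275.9] [ 68.1 101.7] 68.3 ell [ 346.9 -275.8] [ 75.3 118.3]
w2 (301, 76) (252, 49, 50, 54) rect [ 445.8 -114.4] [61.9 61.8] 89.9 ell [ 446.2 -114.8] [62.2 63.2]
w3 (278, 97) (245, 61, 67, 72) rect [447.3 109. ] [74.5 75.7] 72.7 ell [447.2 109.2] [84.7 85. ]
w4 (225, 180) (193, 145, 71, 70) rect [375.  290.5] [97.5 97.9] 39.9 ell [374.5 290.2] [97.2 97.7]
lgJ [[0.5133, -0.425], [0.4653, -0.4227], [0.5617, -0.4225], [0.5135, -0.4687], [0.5125, -0.3859]]
smJ [[0.6369, -0.123], [0.6044, -0.1211], [0.6689, -0.1213], [0.6429, -0.1566], [0.635, -0.0913]]
sqJ [[0.6071, 0.1272], [0.6735, 0.1498], [0.5838, 0.1898]]
obJ [0.5499 0.4191] [0.0589 0.0921 0.0608 0.0956] [  44.9  -40.4 -131.6  138.3]
```

Crop: jar rims are clear (large jar centre near px 330,140 in w1; small near 444,80 in w2; square near 434,40 in w3; oblong near 361,75 in w4). The lid sizes match the description (68x102, 62, 75x75 and 97 mm). The four brown lids are the ones meant, by colour and size; green, pink and white are left alone. Moving to the small lid (0.446, -0.115).

Call:
servo_tool([
  {"tx":-0.03,"ty":0,"tz":0.01,"wx":0,"wy":0,"wz":0},
  {"tx":-0.09,"ty":-0.01,"tz":0.02,"wx":0,"wy":0,"wz":0},
  {"tx":-0.15,"ty":-0.02,"tz":0.03,"wx":0,"wy":0,"wz":0},
  {"tx":-0.2,"ty":-0.025,"tz":0.05,"wx":0,"wy":0,"wz":0},
  {"tx":-0.25,"ty":-0.03,"tz":0.07,"wx":0,"wy":0,"wz":0},
  {"tx":-0.3,"ty":-0.04,"tz":0.09,"wx":0,"wy":0,"wz":0},
  {"tx":-0.35,"ty":-0.05,"tz":0.11,"wx":0,"wy":0,"wz":0},
  {"tx":-0.4,"ty":-0.054,"tz":0.125,"wx":0,"wy":0,"wz":0},
  {"tx":-0.425,"ty":-0.054,"tz":0.131,"wx":0,"wy":0,"wz":0},
  {"tx":-0.425,"ty":-0.054,"tz":0.131,"wx":0,"wy":0,"wz":0},
  {"tx":-0.425,"ty":-0.054,"tz":0.131,"wx":0,"wy":0,"wz":0},
  {"tx":-0.425,"ty":-0.054,"tz":0.131,"wx":0,"wy":0,"wz":0},
], hand=100)

```text
time_s: 6.3
eef_pos: [0.4464, -0.114, 0.1205]
tool_rot: [0.707, 0.708, 0.0, 0.0]
force: [0.7, -0.1, -0.4]
gripper_width: 0.612
```

```bash
python3 -c "
from m import *
snap('a1');I=cv2.imread('pics/a1.png');cv2.imwrite('pics/a1c.png',I)"
```

```text
6.3 [ 0.4464 -0.114   0.1205] [7.065e-01 7.077e-01 3.000e-04 3.000e-04] 0.6119513531602339
```

View pics/a1.png

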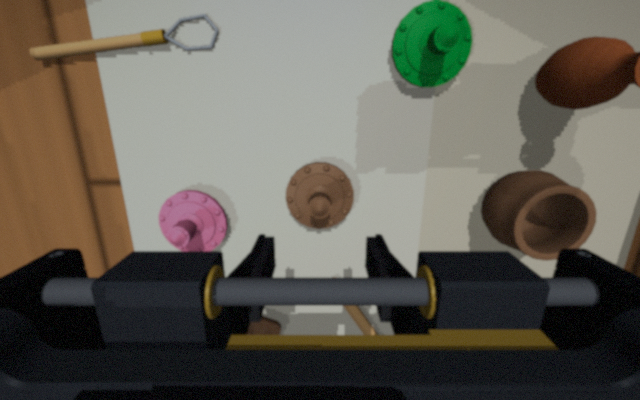

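Picture 6: the small brown lid is centred at (319,196) between the jaws, with the pink decoy clear at (194,222). Descending.

Call:
servo_tool([
  {"tx":0,"ty":0,"tz":0.02,"wx":0,"wy":0,"wz":0},
  {"tx":0,"ty":0,"tz":0.045,"wx":0,"wy":0,"wz":0},
  {"tx":0,"ty":0,"tz":0.065,"wx":0,"wy":0,"wz":0},
  {"tx":0,"ty":0,"tz":0.075,"wx":0,"wy":0,"wz":0},
  {"tx":0,"ty":0,"tz":0.075,"wx":0,"wy":0,"wz":0},
])

```text
time_s: 6.98
eef_pos: [0.4458, -0.1145, 0.0447]
tool_rot: [0.707, 0.707, -0.0, -0.0]
force: [0.8, 0.2, 1.0]
gripper_width: 0.608
```

Call:
servo_tool([
  {"tx":0,"ty":0,"tz":0,"wx":0,"wy":0,"wz":0},
  {"tx":0,"ty":0,"tz":0,"wx":0,"wy":0,"wz":0},
  {"tx":0,"ty":0,"tz":0,"wx":0,"wy":0,"wz":0},
  {"tx":0,"ty":0,"tz":0,"wx":0,"wy":0,"wz":0},
  {"tx":0,"ty":0,"tz":0,"wx":0,"wy":0,"wz":0},
  {"tx":0,"ty":0,"tz":0,"wx":0,"wy":0,"wz":0},
], hand=255)

```text
time_s: 7.72
eef_pos: [0.446, -0.115, 0.045]
tool_rot: [0.707, 0.707, -0.0, 0.0]
force: [-0.7, 0.4, -0.7]
gripper_width: 0.042
```

```bash
python3 -c "
from m import *
im,_=snap('a2')
a=cv2.resize(cams.camera('side')[100:260,240:460][:,:,::-1],(550,400));cv2.imwrite('pics/a2m.png',np.vstack([cv2.resize(cv2.imread('pics/a2.png')[120:320],(550,172)),a]))"
```

```text
7.725 [ 0.446 -0.115  0.045] [ 0.7071  0.7071 -0.      0.    ] 0.04159837395889991
```

View pics/a2m.png

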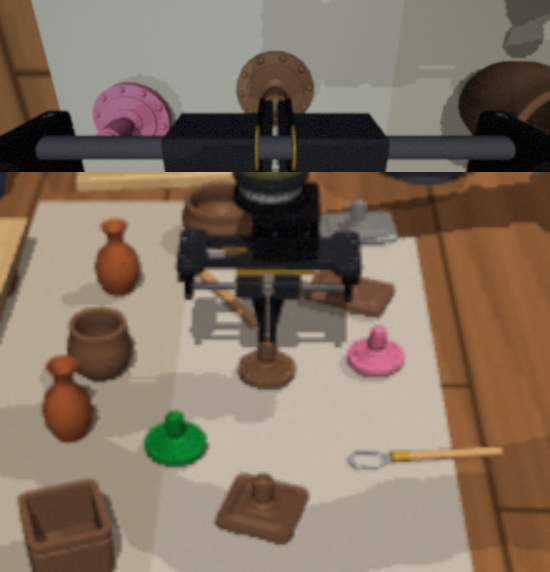

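```bash
python3 - <<'E'
from m import *
o=[]
im=cams.camera('side')[:,:,::-1].copy();cam=fixed('side')
s=get_state();w,cw=snap('a3');w=w[:,:,::-1].copy();sc=cams.camera('scene')[:,:,::-1].copy();cs=fixed('scene')
def mk(img,c,box,z):
    x0,y0,x1,y1=box;g=cv2.resize(img[y0:y1,x0:x1],None,fx=z,fy=z,interpolation=cv2.INTER_CUBIC)
    for P,col in(((.446,-.115,.023),(0,0,255)),((.446,-.115,.045),(0,255,0)),((.446,-.115,.053),(255,0,0)),((.446,-.115,.096),(255,255,0))):
        q=(proj(c,P)[0]-[x0,y0])*z+z/2;cv2.circle(g,tuple(int(v) for v in q),3,col,-1)
    return cv2.resize(g,(390,400))
cv2.imwrite('pics/a3m.png',np.hstack([mk(im,cam,(300,110,390,200),4),mk(w,cw,(270,170,370,270),4)]))
cv2.imwrite('pics/a3s.png',mk(sc,cs,(240,150,320,230),5))
print(cw[2])
E
```

```text
7.875 [ 0.446  -0.115   0.0449] [ 0.7071  0.7071 -0.      0.    ] 0.008768702339840163
[ 0.44649402 -0.03281314  0.21800912]
```

View pics/a3m.png

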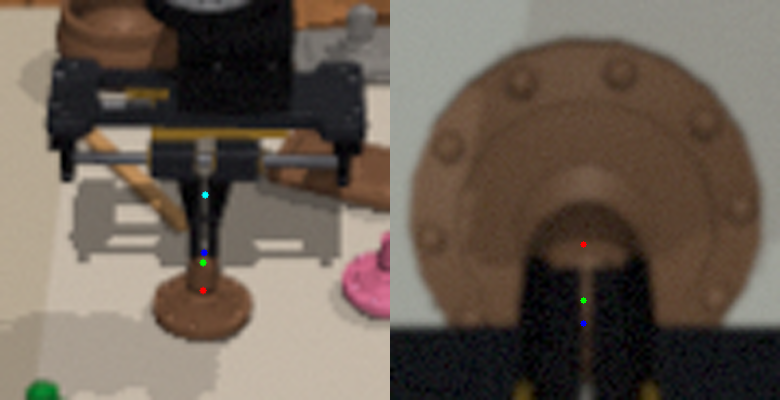

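View pics/a3s.png

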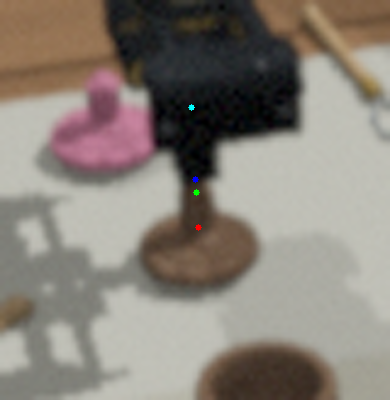

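Picture 9 settles it: the closed tips sit just on top of the knob (z about 0.053), directly over it. So the real tips are about 30 mm higher than the stated offset, and the lateral aim is right. I'll open and go 28 mm lower, watching the force.

Call:
servo_tool([
  {"tx":0,"ty":0,"tz":0,"wx":0,"wy":0,"wz":0},
  {"tx":0,"ty":0,"tz":0,"wx":0,"wy":0,"wz":0},
  {"tx":0,"ty":0,"tz":0,"wx":0,"wy":0,"wz":0},
  {"tx":0,"ty":0,"tz":0,"wx":0,"wy":0,"wz":0},
  {"tx":0,"ty":0,"tz":0.005,"wx":0,"wy":0,"wz":0},
  {"tx":0,"ty":0,"tz":0.013,"wx":0,"wy":0,"wz":0},
  {"tx":0,"ty":0,"tz":0.021,"wx":0,"wy":0,"wz":0},
  {"tx":0,"ty":0,"tz":0.026,"wx":0,"wy":0,"wz":0},
  {"tx":0,"ty":0,"tz":0.028,"wx":0,"wy":0,"wz":0},
  {"tx":0,"ty":0,"tz":0.028,"wx":0,"wy":0,"wz":0},
], hand=120)

```text
time_s: 9.22
eef_pos: [0.446, -0.115, 0.0169]
tool_rot: [0.707, 0.707, -0.0, -0.0]
force: [0.3, -0.5, 0.1]
gripper_width: 0.529
```

Call:
servo_tool([
  {"tx":0,"ty":0,"tz":0,"wx":0,"wy":0,"wz":0},
  {"tx":0,"ty":0,"tz":0,"wx":0,"wy":0,"wz":0},
  {"tx":0,"ty":0,"tz":0,"wx":0,"wy":0,"wz":0},
  {"tx":0,"ty":0,"tz":0,"wx":0,"wy":0,"wz":0},
  {"tx":0,"ty":0,"tz":0,"wx":0,"wy":0,"wz":0},
], hand=255)

```text
time_s: 9.85
eef_pos: [0.4461, -0.1151, 0.0171]
tool_rot: [0.707, 0.707, 0.0, 0.0]
force: [-0.9, -0.2, 0.5]
gripper_width: 0.221
```

Call:
servo_tool([
  {"tx":0,"ty":0,"tz":-0.015,"wx":0,"wy":0,"wz":0},
  {"tx":0,"ty":0,"tz":-0.045,"wx":0,"wy":0,"wz":0},
  {"tx":0,"ty":0.01,"tz":-0.08,"wx":0,"wy":0,"wz":0},
  {"tx":-0.002,"ty":0.04,"tz":-0.1,"wx":0,"wy":0,"wz":0},
  {"tx":-0.004,"ty":0.08,"tz":-0.1,"wx":0,"wy":0,"wz":0},
  {"tx":-0.006,"ty":0.12,"tz":-0.1,"wx":0,"wy":0,"wz":0},
  {"tx":-0.008,"ty":0.155,"tz":-0.1,"wx":0,"wy":0,"wz":0},
  {"tx":-0.009,"ty":0.18,"tz":-0.1,"wx":0,"wy":0,"wz":0},
  {"tx":-0.009,"ty":0.191,"tz":-0.1,"wx":0,"wy":0,"wz":0},
  {"tx":-0.009,"ty":0.191,"tz":-0.1,"wx":0,"wy":0,"wz":0},
  {"tx":-0.009,"ty":0.191,"tz":-0.1,"wx":0,"wy":0,"wz":0},
])

```text
time_s: 11.22
eef_pos: [0.6361, -0.1241, 0.1172]
tool_rot: [0.707, 0.707, -0.0, -0.0]
force: [0.8, -0.3, -1.1]
gripper_width: 0.218
```

```bash
python3 - <<'E'
from m import *
w,cw=snap('b1');o=[]
for n,b in(('scene',(250,160,350,260)),('side',(230,90,330,190))):
    o.append(cv2.resize(cams.camera(n)[b[1]:b[3],b[0]:b[2],::-1],(400,400),interpolation=cv2.INTER_CUBIC))
cv2.imwrite('pics/b1m.png',np.hstack(o))
E
```

```text
11.225 [ 0.6361 -0.1241  0.1172] [ 7.072e-01  7.070e-01 -3.000e-04 -2.000e-04] 0.21814358271455403
```

View pics/b1m.png

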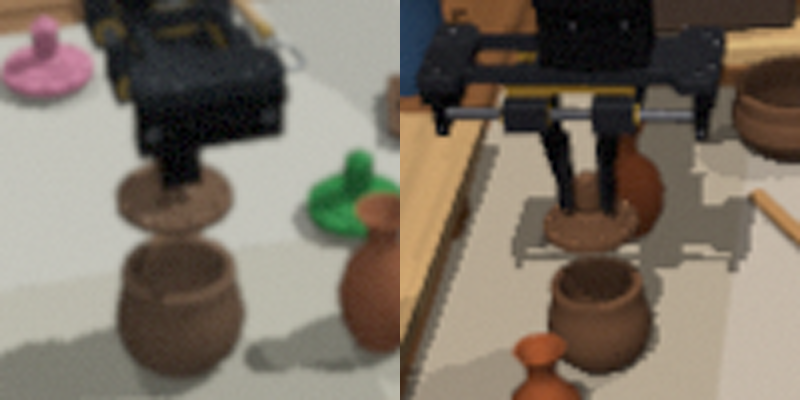

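```bash
python3 - <<'E'
from m import *
S,D=fixed('scene'),fixed('side')
print(onplane(D,[(277.5,146)],.111)[0],onplane(D,[(279.2,162)],.064)[0])
print(onplane(S,[(250+175/4,160+200/4)],.111)[0],onplane(S,[(250+178/4,160+271/4)],.064)[0])
E
```

```text
[ 0.63549424 -0.12369929  0.111     ] [ 0.63353602 -0.11477186  0.064     ]
[ 0.64203344 -0.12437754  0.111     ] [ 0.64458129 -0.12476692  0.064     ]
```

Call:
servo_tool([
  {"tx":0,"ty":0,"tz":0.01,"wx":0,"wy":0,"wz":0},
  {"tx":0,"ty":0,"tz":0.022,"wx":0,"wy":0,"wz":0},
  {"tx":0,"ty":0,"tz":0.03,"wx":0,"wy":0,"wz":0},
  {"tx":0,"ty":0,"tz":0.03,"wx":0,"wy":0,"wz":0},
])

```text
time_s: 11.88
eef_pos: [0.6361, -0.1239, 0.0855]
tool_rot: [0.707, 0.707, -0.001, -0.001]
force: [0.9, -0.2, 0.4]
gripper_width: 0.215
```

Call:
servo_tool([
  {"tx":0,"ty":0,"tz":0.004,"wx":0,"wy":0,"wz":0},
  {"tx":0,"ty":0,"tz":0.008,"wx":0,"wy":0,"wz":0},
  {"tx":0,"ty":0,"tz":0.011,"wx":0,"wy":0,"wz":0},
  {"tx":0,"ty":0,"tz":0.013,"wx":0,"wy":0,"wz":0},
  {"tx":0,"ty":0,"tz":0.0135,"wx":0,"wy":0,"wz":0},
  {"tx":0,"ty":0,"tz":0.0135,"wx":0,"wy":0,"wz":0},
])

```text
time_s: 12.62
eef_pos: [0.6371, -0.124, 0.0736]
tool_rot: [0.707, 0.707, 0.0, 0.0]
force: [-0.2, 0.8, -0.8]
gripper_width: 0.214
```

Call:
servo_tool([
  {"tx":0,"ty":0,"tz":0.0005,"wx":0,"wy":0,"wz":0},
  {"tx":0,"ty":0,"tz":0.001,"wx":0,"wy":0,"wz":0},
  {"tx":0,"ty":0,"tz":0.001,"wx":0,"wy":0,"wz":0},
])

```text
time_s: 13.0
eef_pos: [0.6372, -0.124, 0.0731]
tool_rot: [0.707, 0.707, 0.0, 0.0]
force: [-1.3, -0.1, 2.2]
gripper_width: 0.219
```

Contact is exactly at the home height (0.073). Releasing, rising, then on to the large lid.

Call:
servo_tool([
  {"tx":0,"ty":0,"tz":0,"wx":0,"wy":0,"wz":0},
  {"tx":0,"ty":0,"tz":0,"wx":0,"wy":0,"wz":0},
  {"tx":0,"ty":0,"tz":0,"wx":0,"wy":0,"wz":0},
  {"tx":0,"ty":0,"tz":-0.02,"wx":0,"wy":0,"wz":0},
  {"tx":0,"ty":0,"tz":-0.06,"wx":0,"wy":0,"wz":0},
  {"tx":0.01,"ty":-0.02,"tz":-0.12,"wx":0,"wy":0,"wz":0},
  {"tx":0.05,"ty":-0.06,"tz":-0.14,"wx":0,"wy":0,"wz":0},
  {"tx":0.1,"ty":-0.1,"tz":-0.14,"wx":0,"wy":0,"wz":0},
  {"tx":0.14,"ty":-0.14,"tz":-0.14,"wx":0,"wy":0,"wz":0},
  {"tx":0.18,"ty":-0.17,"tz":-0.12,"wx":0,"wy":0,"wz":0},
  {"tx":0.22,"ty":-0.2,"tz":-0.1,"wx":0,"wy":0,"wz":0},
  {"tx":0.26,"ty":-0.22,"tz":-0.08,"wx":0,"wy":0,"wz":0},
], hand=115)

```text
time_s: 14.5
eef_pos: [0.4164, 0.1373, 0.1537]
tool_rot: [0.707, 0.707, 0.001, 0.001]
force: [0.7, 0.2, -1.2]
gripper_width: 0.549
```

Call:
servo_tool([
  {"tx":0.04,"ty":-0.01,"tz":0.01,"wx":0,"wy":0,"wz":0},
  {"tx":0.08,"ty":-0.02,"tz":0.03,"wx":0,"wy":0,"wz":0},
  {"tx":0.12,"ty":-0.03,"tz":0.05,"wx":0,"wy":0,"wz":0},
  {"tx":0.145,"ty":-0.04,"tz":0.06,"wx":0,"wy":0,"wz":0},
  {"tx":0.154,"ty":-0.042,"tz":0.07,"wx":0,"wy":0,"wz":0},
  {"tx":0.154,"ty":-0.042,"tz":0.075,"wx":0,"wy":0,"wz":0},
  {"tx":0.154,"ty":-0.042,"tz":0.09,"wx":0,"wy":0,"wz":0},
  {"tx":0.154,"ty":-0.042,"tz":0.11,"wx":0,"wy":0,"wz":0},
  {"tx":0.154,"ty":-0.042,"tz":0.125,"wx":0,"wy":0,"wz":0},
  {"tx":0.154,"ty":-0.042,"tz":0.1335,"wx":0,"wy":0,"wz":0},
  {"tx":0.154,"ty":-0.042,"tz":0.1355,"wx":0,"wy":0,"wz":0},
  {"tx":0.154,"ty":-0.042,"tz":0.1355,"wx":0,"wy":0,"wz":0},
])

```text
time_s: 16.0
eef_pos: [0.3753, 0.2901, 0.0172]
tool_rot: [0.707, 0.707, 0.0, 0.0]
force: [-0.5, 0.3, 0.7]
gripper_width: 0.549
```

Call:
servo_tool([
  {"tx":0,"ty":0,"tz":0,"wx":0,"wy":0,"wz":0},
  {"tx":0,"ty":0,"tz":0,"wx":0,"wy":0,"wz":0},
  {"tx":0,"ty":0,"tz":0,"wx":0,"wy":0,"wz":0},
  {"tx":0,"ty":0,"tz":0,"wx":0,"wy":0,"wz":0},
  {"tx":0,"ty":0,"tz":0,"wx":0,"wy":0,"wz":0},
], hand=255)

```text
time_s: 16.62
eef_pos: [0.375, 0.29, 0.0172]
tool_rot: [0.707, 0.707, 0.0, 0.0]
force: [-1.6, -0.5, 2.4]
gripper_width: 0.261
```

Call:
servo_tool([
  {"tx":0,"ty":0,"tz":-0.015,"wx":0,"wy":0,"wz":0},
  {"tx":0,"ty":0.01,"tz":-0.045,"wx":0,"wy":0,"wz":0},
  {"tx":-0.01,"ty":0.03,"tz":-0.08,"wx":0,"wy":0,"wz":0},
  {"tx":-0.04,"ty":0.05,"tz":-0.11,"wx":0,"wy":0,"wz":0},
  {"tx":-0.08,"ty":0.075,"tz":-0.13,"wx":0,"wy":0,"wz":0},
  {"tx":-0.12,"ty":0.095,"tz":-0.13,"wx":0,"wy":0,"wz":0},
  {"tx":-0.165,"ty":0.11,"tz":-0.13,"wx":0,"wy":0,"wz":0},
  {"tx":-0.21,"ty":0.12,"tz":-0.13,"wx":0,"wy":0,"wz":0},
  {"tx":-0.26,"ty":0.13,"tz":-0.13,"wx":0,"wy":0,"wz":0},
  {"tx":-0.31,"ty":0.135,"tz":-0.13,"wx":0,"wy":0,"wz":0},
  {"tx":-0.36,"ty":0.138,"tz":-0.13,"wx":0,"wy":0,"wz":0},
  {"tx":-0.41,"ty":0.138,"tz":-0.13,"wx":0,"wy":0,"wz":0},
])

```text
time_s: 18.12
eef_pos: [0.5131, -0.1215, 0.1477]
tool_rot: [0.707, 0.707, 0.0, 0.0]
force: [0.7, -0.3, -1.0]
gripper_width: 0.26
```

Call:
servo_tool([
  {"tx":-0.05,"ty":0,"tz":0,"wx":0,"wy":0,"wz":0},
  {"tx":-0.1,"ty":0,"tz":0,"wx":0,"wy":0,"wz":0},
  {"tx":-0.15,"ty":0,"tz":0,"wx":0,"wy":0,"wz":0},
  {"tx":-0.2,"ty":0,"tz":0,"wx":0,"wy":0,"wz":0},
  {"tx":-0.245,"ty":0,"tz":0.01,"wx":0,"wy":0,"wz":0},
  {"tx":-0.28,"ty":0,"tz":0.02,"wx":0,"wy":0,"wz":0},
  {"tx":-0.3,"ty":0,"tz":0.03,"wx":0,"wy":0,"wz":0},
  {"tx":-0.306,"ty":0,"tz":0.035,"wx":0,"wy":0,"wz":0},
  {"tx":-0.306,"ty":0,"tz":0.035,"wx":0,"wy":0,"wz":0},
  {"tx":-0.306,"ty":0,"tz":0.035,"wx":0,"wy":0,"wz":0},
])

```text
time_s: 19.38
eef_pos: [0.5141, -0.4243, 0.1125]
tool_rot: [0.706, 0.708, 0.001, 0.0]
force: [-0.1, -0.2, -1.0]
gripper_width: 0.265
```

```bash
python3 - <<'E'
from m import *
w,cw=snap('b2');o=[]
for n,b in(('scene',(110,160,210,260)),('side',(280,50,380,150))):
    o.append(cv2.resize(cams.camera(n)[b[1]:b[3],b[0]:b[2],::-1],(400,400),interpolation=cv2.INTER_CUBIC))
cv2.imwrite('pics/b2m.png',np.hstack(o))
E
```

```text
19.375 [ 0.5141 -0.4243  0.1125] [7.063e-01 7.079e-01 6.000e-04 1.000e-04] 0.26483645137369827
```

View pics/b2m.png

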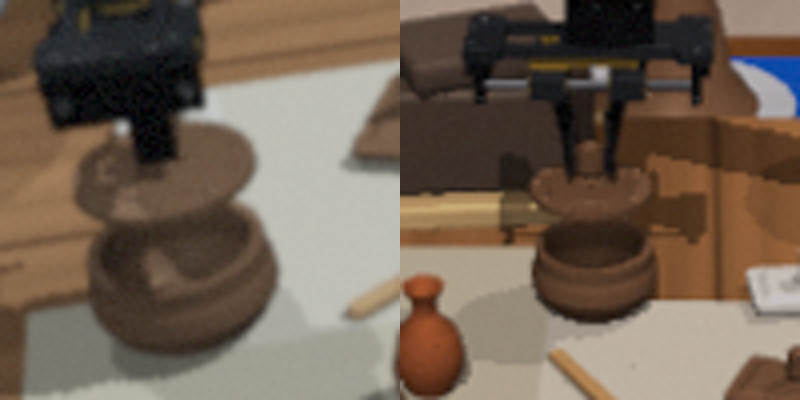

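```bash
python3 - <<'E'
from m import *
S,D=fixed('scene'),fixed('side')
print(onplane(S,[(151.5,203)],.1065)[0],onplane(S,[(155.5,220.5)],.056)[0])
print(onplane(D,[(328,97.5)],.1065)[0],onplane(D,[(328.5,111)],.056)[0])
E
```

```text
[ 0.51843188 -0.42249265  0.1065    ] [ 0.51622069 -0.42319927  0.056     ]
[ 0.51109922 -0.42088515  0.1065    ] [ 0.51008879 -0.42371194  0.056     ]
```

Picture 11: large lid over its jar, aligned within about 2 mm in both views. Lowering.

Call:
servo_tool([
  {"tx":0,"ty":0,"tz":0.01,"wx":0,"wy":0,"wz":0},
  {"tx":0,"ty":0,"tz":0.022,"wx":0,"wy":0,"wz":0},
  {"tx":0,"ty":0,"tz":0.032,"wx":0,"wy":0,"wz":0},
  {"tx":0,"ty":0,"tz":0.038,"wx":0,"wy":0,"wz":0},
  {"tx":0,"ty":0,"tz":0.042,"wx":0,"wy":0,"wz":0},
  {"tx":0,"ty":0,"tz":0.0445,"wx":0,"wy":0,"wz":0},
  {"tx":0,"ty":0,"tz":0.046,"wx":0,"wy":0,"wz":0},
  {"tx":0,"ty":0,"tz":0.047,"wx":0,"wy":0,"wz":0},
  {"tx":0,"ty":0,"tz":0.047,"wx":0,"wy":0,"wz":0},
])

```text
time_s: 20.65
eef_pos: [0.5132, -0.4262, 0.0653]
tool_rot: [0.707, 0.707, 0.0, 0.0]
force: [-0.1, 0.2, -1.4]
gripper_width: 0.268
```

Call:
servo_tool([
  {"tx":0,"ty":0,"tz":0.0005,"wx":0,"wy":0,"wz":0},
  {"tx":0,"ty":0,"tz":0.001,"wx":0,"wy":0,"wz":0},
  {"tx":0,"ty":0,"tz":0.001,"wx":0,"wy":0,"wz":0},
])

```text
time_s: 21.02
eef_pos: [0.5132, -0.4262, 0.0652]
tool_rot: [0.707, 0.707, 0.0, 0.0]
force: [-2.5, 1.1, 5.6]
gripper_width: 0.265
```

Call:
servo_tool([
  {"tx":0,"ty":0,"tz":0,"wx":0,"wy":0,"wz":0},
  {"tx":0,"ty":0,"tz":0,"wx":0,"wy":0,"wz":0},
  {"tx":0,"ty":0,"tz":0,"wx":0,"wy":0,"wz":0},
  {"tx":0,"ty":0,"tz":-0.02,"wx":0,"wy":0,"wz":0},
  {"tx":0,"ty":0,"tz":-0.06,"wx":0,"wy":0,"wz":0},
  {"tx":0.02,"ty":0,"tz":-0.11,"wx":0,"wy":0,"wz":0},
  {"tx":0.06,"ty":0,"tz":-0.15,"wx":0,"wy":0,"wz":0},
  {"tx":0.11,"ty":0,"tz":-0.18,"wx":0,"wy":0,"wz":0},
  {"tx":0.17,"ty":0,"tz":-0.186,"wx":0,"wy":0,"wz":0},
  {"tx":0.23,"ty":0,"tz":-0.186,"wx":0,"wy":0,"wz":0},
  {"tx":0.29,"ty":0,"tz":-0.186,"wx":0,"wy":0,"wz":0},
  {"tx":0.35,"ty":0,"tz":-0.186,"wx":0,"wy":0,"wz":0},
], hand=115)

```text
time_s: 22.52
eef_pos: [0.5131, -0.0742, 0.2519]
tool_rot: [0.707, 0.707, 0.001, 0.001]
force: [1.1, 0.4, 0.5]
gripper_width: 0.55
```

Call:
servo_tool([
  {"tx":0.06,"ty":0,"tz":0,"wx":0,"wy":0,"wz":0},
  {"tx":0.11,"ty":-0.005,"tz":0,"wx":0,"wy":0,"wz":0},
  {"tx":0.15,"ty":-0.013,"tz":0,"wx":0,"wy":0,"wz":0},
  {"tx":0.166,"ty":-0.013,"tz":0,"wx":0,"wy":0,"wz":0},
  {"tx":0.166,"ty":-0.013,"tz":0,"wx":0,"wy":0,"wz":0},
  {"tx":0.166,"ty":-0.013,"tz":0,"wx":0,"wy":0,"wz":0},
  {"tx":0.166,"ty":-0.013,"tz":0,"wx":0,"wy":0,"wz":0},
])

```text
time_s: 23.4
eef_pos: [0.5004, 0.088, 0.2499]
tool_rot: [0.708, 0.706, -0.0, 0.0]
force: [-0.5, -0.4, -0.4]
gripper_width: 0.55
```

```bash
python3 - <<'E'
from m import *
w,cw=snap('w5');lidfit('w5',tuple(int(v) for v in proj(cw,[.447,.109,.011])[0]))
c=proj(cw,[.629,.170,.06])[0].astype(int);print(c)
a=cv2.resize(crop('w5',tuple(int(v) for v in c),50,4),(400,400))
b=cv2.resize(cams.camera('scene')[140:300,100:360,::-1],(400,246));b=cv2.copyMakeBorder(b,0,154,0,0,cv2.BORDER_CONSTANT)
cv2.imwrite('pics/sq.png',np.hstack([a,b]))
E
```

```text
23.4 [0.5004 0.088  0.2499] [ 7.082e-01  7.060e-01 -2.000e-04  1.000e-04] 0.5496835007711937
w5 (279, 153) (249, 120, 64, 66) rect [447.3 108.8] [75.4 75. ] 72.9 ell [447.2 109. ] [84.7 85.2]
[432 105]
```

View pics/sq.png

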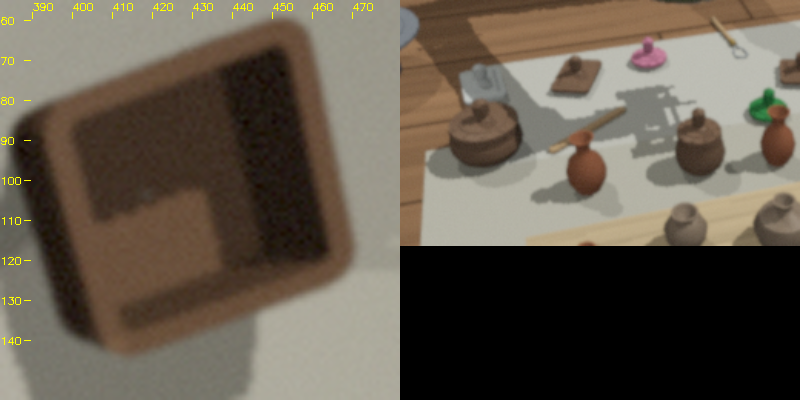

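```bash
python3 - <<'E'
from m import *
cw=pickle.load(open('w5.pkl','rb'))[1]
q=onplane(cw,np.array([(302,16),(356,266),(106,356),(43,103)])/4+[382,55],.06)[:,:2]
d=np.diff(np.vstack([q,q[:1]]),axis=0);print('sqJ',q.mean(0).round(4),np.hypot(*d.T).round(4),np.degrees(np.arctan2(d[:,1],d[:,0])).round(1))
E
```

```text
sqJ [0.6282 0.1735] [0.0702 0.0743 0.0733 0.0723] [ -69.9 -160.   108.5   17.6]
```

Picture 12: the large and small lids sit home on their jars. Square jar rim centre is at px (432,101), i.e. (0.628, 0.1735), yaw about 19°. Next the square lid.

Call:
servo_tool([
  {"tx":0.01,"ty":-0.02,"tz":0.03,"wx":0,"wy":0,"wz":0},
  {"tx":0.019,"ty":-0.04,"tz":0.07,"wx":0,"wy":0,"wz":0},
  {"tx":0.019,"ty":-0.053,"tz":0.115,"wx":0,"wy":0,"wz":0},
  {"tx":0.019,"ty":-0.053,"tz":0.155,"wx":0,"wy":0,"wz":0},
  {"tx":0.019,"ty":-0.053,"tz":0.175,"wx":0,"wy":0,"wz":0},
  {"tx":0.019,"ty":-0.053,"tz":0.19,"wx":0,"wy":0,"wz":0},
  {"tx":0.019,"ty":-0.053,"tz":0.21,"wx":0,"wy":0,"wz":0},
  {"tx":0.019,"ty":-0.053,"tz":0.225,"wx":0,"wy":0,"wz":0},
  {"tx":0.019,"ty":-0.053,"tz":0.233,"wx":0,"wy":0,"wz":0},
  {"tx":0.019,"ty":-0.053,"tz":0.233,"wx":0,"wy":0,"wz":0},
])

```text
time_s: 24.75
eef_pos: [0.4469, 0.1089, 0.0167]
tool_rot: [0.707, 0.707, -0.0, -0.0]
force: [-0.1, 0.2, -1.2]
gripper_width: 0.547
```

Call:
servo_tool([
  {"tx":0,"ty":0,"tz":0,"wx":0,"wy":0,"wz":0},
  {"tx":0,"ty":0,"tz":0,"wx":0,"wy":0,"wz":0},
  {"tx":0,"ty":0,"tz":0,"wx":0,"wy":0,"wz":0},
  {"tx":0,"ty":0,"tz":0,"wx":0,"wy":0,"wz":0},
  {"tx":0,"ty":0,"tz":0,"wx":0,"wy":0,"wz":0},
], hand=255)

```text
time_s: 25.38
eef_pos: [0.4472, 0.109, 0.0173]
tool_rot: [0.707, 0.707, 0.0, 0.0]
force: [0.4, -0.3, 2.8]
gripper_width: 0.237
```

Call:
servo_tool([
  {"tx":0,"ty":0,"tz":-0.015,"wx":0,"wy":0,"wz":0},
  {"tx":0,"ty":0,"tz":-0.045,"wx":0,"wy":0,"wz":0},
  {"tx":0.01,"ty":0.02,"tz":-0.08,"wx":0,"wy":0,"wz":-0.06},
  {"tx":0.02,"ty":0.05,"tz":-0.1,"wx":0,"wy":0,"wz":-0.16},
  {"tx":0.035,"ty":0.09,"tz":-0.1,"wx":0,"wy":0,"wz":-0.28},
  {"tx":0.045,"ty":0.13,"tz":-0.1,"wx":0,"wy":0,"wz":-0.4},
  {"tx":0.055,"ty":0.16,"tz":-0.1,"wx":0,"wy":0,"wz":-0.52},
  {"tx":0.0645,"ty":0.176,"tz":-0.1,"wx":0,"wy":0,"wz":-0.6},
  {"tx":0.0645,"ty":0.181,"tz":-0.1,"wx":0,"wy":0,"wz":-0.632},
  {"tx":0.0645,"ty":0.181,"tz":-0.1,"wx":0,"wy":0,"wz":-0.632},
  {"tx":0.0645,"ty":0.181,"tz":-0.1,"wx":0,"wy":0,"wz":-0.632},
  {"tx":0.0645,"ty":0.181,"tz":-0.1,"wx":0,"wy":0,"wz":-0.632},
])

```text
time_s: 26.88
eef_pos: [0.6276, 0.1731, 0.1173]
tool_rot: [0.453, 0.892, -0.0, 0.0]
force: [-0.2, 0.0, -1.8]
gripper_width: 0.24
```

```bash
python3 - <<'E'
from m import *
w,cw=snap('b3');o=[]
for n,b in(('scene',(360,140,460,240)),('side',(215,180,315,280))):
    o.append(cv2.resize(cams.camera(n)[b[1]:b[3],b[0]:b[2],::-1],(400,400),interpolation=cv2.INTER_CUBIC))
cv2.imwrite('pics/b3m.png',np.hstack(o))
E
```

```text
26.875 [0.6276 0.1731 0.1173] [ 4.526e-01  8.917e-01 -1.000e-04  2.000e-04] 0.24010360585442173
```

View pics/b3m.png

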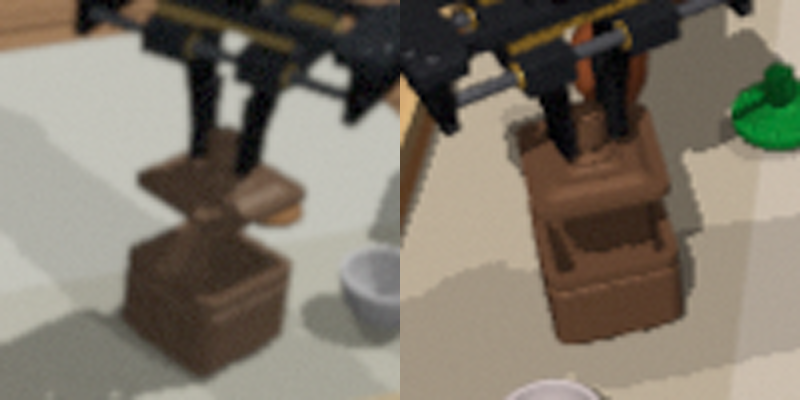

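Picture 13: square lid over its jar, with the sides parallel. Lowering.

Call:
servo_tool([
  {"tx":0,"ty":0,"tz":0.012,"wx":0,"wy":0,"wz":0},
  {"tx":0,"ty":0,"tz":0.025,"wx":0,"wy":0,"wz":0},
  {"tx":0,"ty":0,"tz":0.033,"wx":0,"wy":0,"wz":0},
  {"tx":0,"ty":0,"tz":0.038,"wx":0,"wy":0,"wz":0},
  {"tx":0,"ty":0,"tz":0.042,"wx":0,"wy":0,"wz":0},
  {"tx":0,"ty":0,"tz":0.045,"wx":0,"wy":0,"wz":0},
  {"tx":0,"ty":0,"tz":0.0465,"wx":0,"wy":0,"wz":0},
  {"tx":0,"ty":0,"tz":0.0475,"wx":0,"wy":0,"wz":0},
  {"tx":0,"ty":0,"tz":0.0475,"wx":0,"wy":0,"wz":0},
])

```text
time_s: 28.15
eef_pos: [0.6281, 0.1735, 0.0695]
tool_rot: [0.452, 0.892, 0.0, 0.0]
force: [-0.5, -0.0, -1.0]
gripper_width: 0.241
```

Call:
servo_tool([
  {"tx":0,"ty":0,"tz":0.0005,"wx":0,"wy":0,"wz":0},
  {"tx":0,"ty":0,"tz":0.001,"wx":0,"wy":0,"wz":0},
  {"tx":0,"ty":0,"tz":0.001,"wx":0,"wy":0,"wz":0},
])

```text
time_s: 28.52
eef_pos: [0.6282, 0.1735, 0.0693]
tool_rot: [0.452, 0.892, 0.0, 0.0]
force: [-2.1, -0.5, 4.6]
gripper_width: 0.238
```

Call:
servo_tool([
  {"tx":0,"ty":0,"tz":0,"wx":0,"wy":0,"wz":0},
  {"tx":0,"ty":0,"tz":0,"wx":0,"wy":0,"wz":0},
  {"tx":0,"ty":0,"tz":0,"wx":0,"wy":0,"wz":0},
  {"tx":0,"ty":0,"tz":-0.02,"wx":0,"wy":0,"wz":0},
  {"tx":0,"ty":0,"tz":-0.06,"wx":0,"wy":0,"wz":0},
  {"tx":0,"ty":0,"tz":-0.1,"wx":0,"wy":0,"wz":0.12},
  {"tx":0,"ty":0,"tz":-0.13,"wx":0,"wy":0,"wz":0.28},
  {"tx":0,"ty":0,"tz":-0.13,"wx":0,"wy":0,"wz":0.44},
  {"tx":0,"ty":0,"tz":-0.13,"wx":0,"wy":0,"wz":0.58},
  {"tx":0,"ty":0,"tz":-0.13,"wx":0,"wy":0,"wz":0.632},
  {"tx":0,"ty":0,"tz":-0.13,"wx":0,"wy":0,"wz":0.632},
], hand=115)

```text
time_s: 29.9
eef_pos: [0.6283, 0.1738, 0.2]
tool_rot: [0.707, 0.707, 0.001, 0.0]
force: [0.4, 1.0, 0.0]
gripper_width: 0.548
```

Call:
servo_tool([
  {"tx":-0.03,"ty":-0.02,"tz":0,"wx":0,"wy":0,"wz":0},
  {"tx":-0.08,"ty":-0.05,"tz":0,"wx":0,"wy":0,"wz":0},
  {"tx":-0.13,"ty":-0.08,"tz":0,"wx":0,"wy":0,"wz":0},
  {"tx":-0.18,"ty":-0.11,"tz":0,"wx":0,"wy":0,"wz":0},
  {"tx":-0.23,"ty":-0.14,"tz":0,"wx":0,"wy":0,"wz":0},
  {"tx":-0.28,"ty":-0.17,"tz":0,"wx":0,"wy":0,"wz":0},
  {"tx":-0.325,"ty":-0.2,"tz":0.01,"wx":0,"wy":0,"wz":0},
  {"tx":-0.37,"ty":-0.23,"tz":0.03,"wx":0,"wy":0,"wz":0},
  {"tx":-0.41,"ty":-0.26,"tz":0.05,"wx":0,"wy":0,"wz":0},
  {"tx":-0.44,"ty":-0.278,"tz":0.07,"wx":0,"wy":0,"wz":0},
  {"tx":-0.4495,"ty":-0.281,"tz":0.085,"wx":0,"wy":0,"wz":0},
  {"tx":-0.4495,"ty":-0.281,"tz":0.1,"wx":0,"wy":0,"wz":0},
])

```text
time_s: 31.4
eef_pos: [0.3479, -0.276, 0.0984]
tool_rot: [0.707, 0.707, 0.0, 0.001]
force: [0.4, 0.4, 0.3]
gripper_width: 0.55
```

Call:
servo_tool([
  {"tx":0,"ty":0,"tz":0.015,"wx":0,"wy":0,"wz":0},
  {"tx":0,"ty":0,"tz":0.04,"wx":0,"wy":0,"wz":0},
  {"tx":0,"ty":0,"tz":0.06,"wx":0,"wy":0,"wz":0},
  {"tx":0,"ty":0,"tz":0.075,"wx":0,"wy":0,"wz":0},
  {"tx":0,"ty":0,"tz":0.0815,"wx":0,"wy":0,"wz":0},
  {"tx":0,"ty":0,"tz":0.0815,"wx":0,"wy":0,"wz":0},
])

```text
time_s: 32.15
eef_pos: [0.3472, -0.2758, 0.0168]
tool_rot: [0.707, 0.707, -0.0, -0.0]
force: [0.4, -0.5, 0.9]
gripper_width: 0.549
```

Call:
servo_tool([
  {"tx":0,"ty":0,"tz":0,"wx":0,"wy":0,"wz":0},
  {"tx":0,"ty":0,"tz":0,"wx":0,"wy":0,"wz":0},
  {"tx":0,"ty":0,"tz":0,"wx":0,"wy":0,"wz":0},
  {"tx":0,"ty":0,"tz":0,"wx":0,"wy":0,"wz":0},
  {"tx":0,"ty":0,"tz":0,"wx":0,"wy":0,"wz":0},
], hand=255)

```text
time_s: 32.78
eef_pos: [0.3471, -0.2762, 0.0173]
tool_rot: [0.707, 0.707, 0.0, 0.0]
force: [-1.7, -0.3, 2.7]
gripper_width: 0.239
```

Call:
servo_tool([
  {"tx":0,"ty":0,"tz":-0.015,"wx":0,"wy":0,"wz":0},
  {"tx":0,"ty":0.01,"tz":-0.045,"wx":0,"wy":0,"wz":0},
  {"tx":0.02,"ty":0.03,"tz":-0.08,"wx":0,"wy":0,"wz":0},
  {"tx":0.05,"ty":0.06,"tz":-0.11,"wx":0,"wy":0,"wz":0},
  {"tx":0.09,"ty":0.09,"tz":-0.13,"wx":0,"wy":0,"wz":0},
  {"tx":0.13,"ty":0.11,"tz":-0.13,"wx":0,"wy":0,"wz":0},
  {"tx":0.175,"ty":0.13,"tz":-0.13,"wx":0,"wy":0,"wz":0.04},
  {"tx":0.22,"ty":0.15,"tz":-0.13,"wx":0,"wy":0,"wz":0.1},
  {"tx":0.27,"ty":0.165,"tz":-0.13,"wx":0,"wy":0,"wz":0.17},
  {"tx":0.32,"ty":0.18,"tz":-0.13,"wx":0,"wy":0,"wz":0.24},
  {"tx":0.37,"ty":0.19,"tz":-0.13,"wx":0,"wy":0,"wz":0.31},
  {"tx":0.42,"ty":0.2,"tz":-0.13,"wx":0,"wy":0,"wz":0.345},
])

```text
time_s: 34.28
eef_pos: [0.5472, 0.1454, 0.1477]
tool_rot: [0.818, 0.575, 0.0, 0.0]
force: [0.8, 1.4, -1.5]
gripper_width: 0.239
```

Call:
servo_tool([
  {"tx":0.05,"ty":-0.0173,"tz":0,"wx":0,"wy":0,"wz":0},
  {"tx":0.1,"ty":-0.0347,"tz":0,"wx":0,"wy":0,"wz":0},
  {"tx":0.15,"ty":-0.052,"tz":0,"wx":0,"wy":0,"wz":0},
  {"tx":0.2,"ty":-0.0694,"tz":0,"wx":0,"wy":0,"wz":0},
  {"tx":0.24,"ty":-0.0832,"tz":0.01,"wx":0,"wy":0,"wz":0},
  {"tx":0.26,"ty":-0.09,"tz":0.025,"wx":0,"wy":0,"wz":0},
  {"tx":0.26,"ty":-0.09,"tz":0.035,"wx":0,"wy":0,"wz":0},
  {"tx":0.26,"ty":-0.09,"tz":0.035,"wx":0,"wy":0,"wz":0},
  {"tx":0.26,"ty":-0.09,"tz":0.035,"wx":0,"wy":0,"wz":0},
])

```text
time_s: 35.4
eef_pos: [0.5516, 0.4168, 0.1125]
tool_rot: [0.819, 0.574, 0.0, 0.001]
force: [0.0, -0.9, -0.4]
gripper_width: 0.239
```

```bash
python3 - <<'E'
from m import *
w,cw=snap('b4');o=[]
for n,b in(('scene',(435,110,535,210)),('side',(235,255,375,395))):
    o.append(cv2.resize(cams.camera(n)[b[1]:b[3],b[0]:b[2],::-1],(400,400),interpolation=cv2.INTER_CUBIC))
cv2.imwrite('pics/b4m.png',np.hstack(o))
E
```

```text
35.4 [0.5516 0.4168 0.1125] [8.188e-01 5.740e-01 1.000e-04 7.000e-04] 0.23918779195018622
```

View pics/b4m.png

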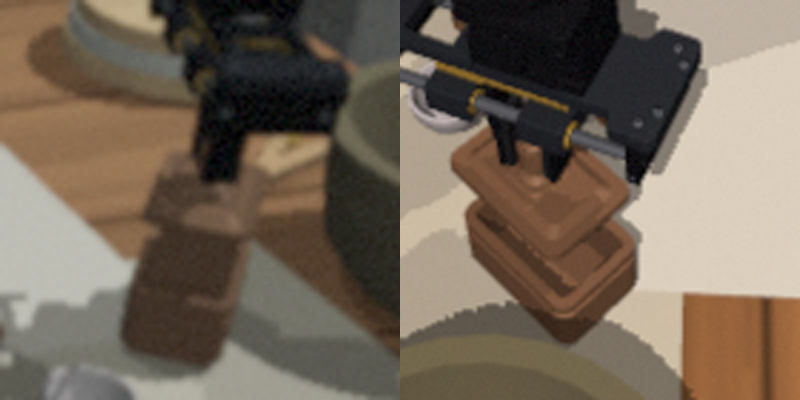

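```bash
python3 - <<'E'
from m import *
D=fixed('side');f=lambda q:(np.array(q)-[400,0])*.35+[235,255]
for q,z in(([(455,155),(545,255),(628,195)],.1095),([(470,215),(565,318),(637,245)],.052)):
    P=onplane(D,f(q),z)[:,:2];print(P.round(4).tolist(),'c',((P[0]+P[2])/2).round(4),[np.degrees(np.arctan2(*(P[j]-P[i])[::-1])).round(1) for i,j in((0,1),(1,2))])
S=fixed('scene');g=lambda q:np.array(q)/4+[435,110]
E
```

```text
[[0.6052, 0.4063], [0.5402, 0.4731], [0.4946, 0.4305]] c [0.5499 0.4184] [np.float64(134.2), np.float64(-136.9)]
[[0.6013, 0.4117], [0.5313, 0.4801], [0.4907, 0.4286]] c [0.546  0.4201] [np.float64(135.6), np.float64(-128.2)]
```

Picture 14: oblong lid over its jar, long sides parallel. The offset is a few mm, mostly from settling and pixel reading. Lowering.

Call:
servo_tool([
  {"tx":0,"ty":0,"tz":0.012,"wx":0,"wy":0,"wz":0},
  {"tx":0,"ty":0,"tz":0.025,"wx":0,"wy":0,"wz":0},
  {"tx":0,"ty":0,"tz":0.035,"wx":0,"wy":0,"wz":0},
  {"tx":0,"ty":0,"tz":0.041,"wx":0,"wy":0,"wz":0},
  {"tx":0,"ty":0,"tz":0.045,"wx":0,"wy":0,"wz":0},
  {"tx":0,"ty":0,"tz":0.048,"wx":0,"wy":0,"wz":0},
  {"tx":0,"ty":0,"tz":0.0495,"wx":0,"wy":0,"wz":0},
  {"tx":0,"ty":0,"tz":0.0505,"wx":0,"wy":0,"wz":0},
  {"tx":0,"ty":0,"tz":0.0505,"wx":0,"wy":0,"wz":0},
])

```text
time_s: 36.67
eef_pos: [0.5503, 0.4191, 0.0616]
tool_rot: [0.818, 0.575, 0.0, 0.0]
force: [-1.2, 0.2, -1.8]
gripper_width: 0.24
```

Call:
servo_tool([
  {"tx":0,"ty":0,"tz":0.0005,"wx":0,"wy":0,"wz":0},
  {"tx":0,"ty":0,"tz":0.001,"wx":0,"wy":0,"wz":0},
  {"tx":0,"ty":0,"tz":0.001,"wx":0,"wy":0,"wz":0},
])

```text
time_s: 37.05
eef_pos: [0.5505, 0.4192, 0.0614]
tool_rot: [0.818, 0.575, 0.0, 0.0]
force: [-1.7, -2.0, 4.6]
gripper_width: 0.24
```

Call:
servo_tool([
  {"tx":0,"ty":0,"tz":0,"wx":0,"wy":0,"wz":0},
  {"tx":0,"ty":0,"tz":0,"wx":0,"wy":0,"wz":0},
  {"tx":0,"ty":0,"tz":0,"wx":0,"wy":0,"wz":0},
  {"tx":0,"ty":0,"tz":-0.02,"wx":0,"wy":0,"wz":0},
  {"tx":0,"ty":0,"tz":-0.06,"wx":0,"wy":0,"wz":0},
  {"tx":0,"ty":0,"tz":-0.11,"wx":0,"wy":0,"wz":0},
  {"tx":0,"ty":0,"tz":-0.16,"wx":0,"wy":0,"wz":0},
  {"tx":-0.04,"ty":0,"tz":-0.19,"wx":0,"wy":0,"wz":0},
  {"tx":-0.09,"ty":0,"tz":-0.19,"wx":0,"wy":0,"wz":0},
  {"tx":-0.12,"ty":0,"tz":-0.19,"wx":0,"wy":0,"wz":0},
  {"tx":-0.12,"ty":0,"tz":-0.19,"wx":0,"wy":0,"wz":0},
  {"tx":-0.12,"ty":0,"tz":-0.19,"wx":0,"wy":0,"wz":0},
], hand=115)

```text
time_s: 38.55
eef_pos: [0.5098, 0.3072, 0.2517]
tool_rot: [0.818, 0.576, 0.001, -0.0]
force: [-0.1, 0.5, -0.1]
gripper_width: 0.546
```

```bash
python3 - <<'E'
from m import *
w,cw=snap('f1')
a=cams.camera('scene')[140:300,110:510,::-1];b=cams.camera('side')[80:390,200:420,::-1]
z=w[:240,:,::-1]
cv2.imwrite('pics/f1m.png',np.hstack([np.vstack([cv2.resize(a,(480,192),interpolation=cv2.INTER_CUBIC),cv2.resize(z,(480,258))]),cv2.resize(b,(320,450),interpolation=cv2.INTER_CUBIC)]))
E
```

```text
38.55 [0.5098 0.3072 0.2517] [ 8.178e-01  5.755e-01  1.100e-03 -2.000e-04] 0.5456160651624589
```

View pics/f1m.png

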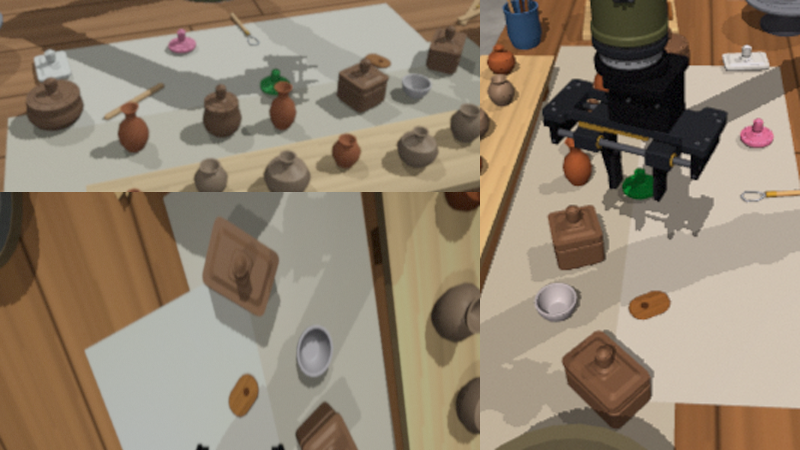

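Picture 15: all four lids are on their jars, knob up and level, with no gap visible. Both vases stand at their first positions, the decoys are untouched and the gripper is clear. Handing in.

```bash
python3 -c "
from bench import r,get_state
print(r.job_done(),get_state()['time_s'])"
```

```text
the job is handed in; nothing more can be done
the job is handed in; nothing more can be done
```

The small, large, square and oblong lids are each on their own jar, knob up and released. I placed them in that order and handed the job in at about 39 s of the 118 s allowed.

**Checks that agreed:**
- Each lid met its jar within about 0.5 mm of the stated home height, with 2 to 6 N of contact.
- The last pictures show all four lids level and seated, the vases standing by eye where they were, and the gripper clear of everything. The large and small lids were hidden by the arm in the last side view, but the scene view shows both seated.

**Checks that disagreed:**
- My first grasp of the small lid closed on nothing, just above the knob. The fingertips proved to be about 30 mm higher than the stated tool offset, so I grasped 28 mm lower from then on.
- Before lowering the small lid, the side camera put lid and jar about 9 mm apart in y. The scene and wrist views agreed to within about 3 mm, and the lid went home without resistance.
- Before lowering the oblong lid, the side view showed about 4 mm of offset, part of it the arm still settling. That lid also went home cleanly.

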